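# Set the lamp's filter slide to the third click

## Task

The filter slide of the lamp on the optical bench is parked at its home end with the empty window in the beam. With a fingertip against the side of its yellow lever (do not pinch it), push the slide gently through its clicks, counting them by feel, and leave it seated in the third click from home, blue glass in the beam, without ever running on past it. Then take the hand away, and leave the loose things around the bench where they are.

Things in the scene. Friction and masses are not known exactly. Their poses are not given: they have to be found in the camera images.
- optical_bench: Fixed unit: aluminium rail 500 x 60 mm, 40 mm high, with a grey lamp at the robot's end (top 164 mm above the table, 235 to 60 mm behind the origin) and a black filter changer at mid-length. Cannot move. Origin: on the table under the rail's middle. x: along the beam, away from the lamp; y: the way the slide is pushed from home; z: up.
- filter_slide (a joint): Slide travel along the bench's +y, in m: 0 = home (empty window in the beam); clicks at 0.025 (red), 0.050 (green), 0.075 (blue), 0.100 (yellow, end). Friction about 1 N. On the way from one click to the next resistance rises to 4 to 8 N, is gone half-way, then the slide jumps ahead by itself into the next click. Left within 10 mm of a click it settles there.
- lever_top (a point): Centre of the top of the yellow lever on the middle of the slide's upper edge: 12 mm thick along the bench's y, 26 mm wide along x, 30 mm high, top 176 mm above the table. Push its -y side at 150 to 175 mm height, above all the changer's other parts; pressing both y sides at once is pinching. At home it stands 50 mm to the -y side of the aperture. Axes as the bench's.
- aperture (a point): Centre of the beam's opening in the black changer, 118 mm above the table, under a white index mark. The slide, an aluminium plate 130 x 48 x 5 mm with five windows (upper edge 146 mm above the table), passes in front of it along the bench's y; the changer's fixed parts are 150 mm wide and 140 mm high.
- lens_holder: Bystander: loose black lens holder (60 mm lens ring on a post) sitting astride the rail beyond the filter changer, ring top 145 mm above the table. Origin: on the rail's top, under its post.
- spare_filter: Bystander: loose purple glass filter in a black frame, 50 x 50 x 5 mm, lying by the rail. Origin: underside centre.
- brass_weight: Bystander: loose brass weight, 32 mm across, 52 mm high. Origin: underside centre.
- beaker: Bystander: loose glass beaker, 68 mm across, 85 mm high. Origin: underside centre.
- tin_can: Bystander: loose bare metal can, 84 mm across, 118 mm high. Origin: underside centre.
- wash_bottle: Bystander: loose white wash bottle with red collar and spout, 68 mm across, 195 mm high. Origin: underside centre.
- dropper_bottle: Bystander: loose small white dropper bottle, 34 mm across, 95 mm high. Origin: underside centre.
- screwdriver: Bystander: loose screwdriver lying on the table. Origin: near its middle, on the underside.

How it is judged (in metres and radians):
On the way, in this order (a step that is already met when the one before it is completed fails the run):
1. a finger bears on the home side of the lever while the slide is still near home (contact force between the fingers and filter_slide_c1 above 0.5 N and value of joint filter_slide below 0.015 m).
2. the slide comes to the first click (value of joint filter_slide between 0.019 and 0.031 m).
3. the slide comes to the second click (value of joint filter_slide between 0.044 and 0.056 m).
4. the slide comes to rest in the third click (value of joint filter_slide between 0.072 and 0.078 m), for 0.3 s.
At the end, for the whole second after the job is handed in: The slide rests within 3 mm of the third click (75 mm from home) and every loose bystander is within 20 mm of where it began (all of step 4 and velocity of joint filter_slide between -0.005 and 0.005 m/s and distance of each of lens_holder, spare_filter, brass_weight, beaker, tin_can, wash_bottle, dropper_bottle, screwdriver from where it was at the start of the episode below 0.02 m); the robot touches nothing.
It fails at once if the slide is run on past the third click (more than 12 mm beyond it) (value of joint filter_slide above 0.087 m).
It fails at once if the lever is pinched: both of its halves pressed by the fingers at once (contact force between the fingers and filter_slide_c1 above 1 N and contact force between the fingers and filter_slide_c2 above 1 N).
It fails at once if the bench or its slide is shoved with more than 25 N (contact force between any of the fingers, the arm and optical_bench above 25 N).
It fails at once if a bystander is shifted by more than 20 mm, lifted or knocked over (distance of any of lens_holder, spare_filter, brass_weight, beaker, tin_can, wash_bottle, dropper_bottle, screwdriver from where it was at the start of the episode above 0.02 m or angle between any of lens_holder, spare_filter, brass_weight, beaker, tin_can, wash_bottle, dropper_bottle's own z axis and vertical above 0.5 rad).
It also fails if it takes over 51 s, if anything falls off the work surface, if the arm or the gripper's body presses on something with over 40 N, if the wrist force passes 120 N, or if a joint passes its speed limit or range.

## Robot

A 6-joint arm with a two-finger parallel gripper is mounted at the origin on the work surface. World frame = base frame: x ahead of the robot, y to its left, z up, the work surface at z = 0. Lengths are in mm, angles in rad, forces in N, time in s.
With the tool pointing down it reaches from about 350 to 975 mm from the base axis. Payload 7.1 kg.
Tool frame: the origin (TCP) lies at the very end of the fingers, on their centre line; the grasp point (between the pads) lies 19 mm behind it (ctrl.tcp_to_grasp is the distance from the TCP to the grasp point, in mm); z points along the fingers, x is the direction in which the jaws open and shut, and the axes are right-handed (so a half turn about z gives the same grasp; the last joint's range is limited). The gripper opens to 88 mm and grips with 3 to 60 N. Pads are 20 mm wide; open, the fingers measure 115 mm over their backs; the gripper's body (75 mm by 178 mm) begins 61 mm behind the grasp point.
Start: joints at [1.166, 0.423, 1.63, -0, 1.089, -0.019], TCP at [235.155, 579.057, 222.675] pointing down, gripper open.
Joint ranges: [-3, 3], [-0.9, 2.11], [0.09, 2.58], [-1.31, 4.45], [0.11, 2.69], [-2.54, 2.54]. Speed limits (rad/s): [2.39, 2.39, 3.01, 3.14, 3.14, 3.14].

## Interface

Orientations are given as a rotation vector (axis times angle).
In Python, from workcell import get_obs, viewer, ctrl, masks_of gives the robot as it stands. The module is installed in compiled form; this text tells all that it offers.
- The arm moves only by the shell command python3 -m inch 'ROWS'. ROWS is JSON, a list of rows, each an object of numbers: "tx", "ty", "tz": the shift along the tool's x, y, z in cm; "ax", "ay", "az": the turn, a rotation vector about the tool's x, y, z in degrees; "jaw": the opening, from 0 (shut) to 1 (fully open). In form: [{"tx": .., "ty": .., "tz": .., "ax": .., "ay": .., "az": .., "jaw": ..}, ...]. A call has 1 to 12 rows; each row shifts and turns the commanded pose from where the row before left it, along the tool's axes as they then stand; what a row does not reach is not made up. A row lasts 1/8 s, in which the tool goes at most 62.5 mm and 10.7 degrees, less where a joint would pass 70% of its speed; a pose out of reach is approached as far as the arm can. A call is refused whole if a number of a shift passes 6.25 or a number of a turn 10.7, either way. A call with a gripper value outside its range is refused whole. The fingers move at their own pace and stop on an object; the grip force is fixed at half the most. Time passes only in rows, so rows that do not move let the fingers close. It gives the time, the measured TCP pose, the force and the opening at its end, in the units of the state.
- get_obs(): the state, without advancing time (a new reading comes with each control period).
- viewer.get_image(name): name is "side" or "top" or "wrist"; returns (picture, depth): 480x640x3 uint8, red, green, blue; 480x640 float32, mm along the optical axis (not along the pixel's ray), 0 where there is no reading.
- viewer.get_calibration(name): a dict with "fx", "fy", "cx", "cy" (pixels), "rvec" (rotation vector, rad) and "tvec" (3), from world to camera coordinates, as OpenCV has them. Camera axes: x right, y down, z forward; pixel columns grow to the right and rows downward; lengths in mm; the calibration is good to about 2 mm. The wrist camera is an equidistant fisheye: a pixel r from the principal point sees the ray r / f radians off the axis. A picture is of the moment at which its call begins: read the wrist's pose just before it. get_calibration takes no time and is no camera call; for the wrist camera it gives the pose at the moment of the call.
- ctrl.close_job(): hands the job in, once; it reports no verdict.
Trained networks look in the newest picture that a camera, given by its name, has taken for a name from the list of things; names that differ only in an ending like _2 or _b are one class to them, and where a whole thing is asked for, a point or a joint stands for the part that bears it (a point fixed in the world has none). Each returns a list of dicts, best first, with "score" (0 to 1); they miss things now and then, are a little off and sometimes report something else, mostly with a low value. They report only what shows in the picture. A call takes as long as a camera call.
- masks_of(camera, thing): "pixels" (480x640 bool, what is visible of it) and "location" ([column, row] in pixels, amid what is visible of it).
The state is a dict: "t": time; "qpos": joint angles; "qvel": joint speeds; "joint_torque": joint torques, N m; "ee_pos": TCP position; "orientation": TCP orientation; "ft_force": force on the tool from outside, world axes, zero at the start; "moment": the same for the moment, N m; "width": finger opening in mm.
Only numpy, scipy, OpenCV 4.12 (cv2) and the standard library are available. Lean on these libraries where they do the work, as an engineer would, in place of code of your own. Each camera call takes 0.05 s, during which the arm holds its last target. There are 200 camera calls.

## Working session

There is one attempt and no reset: what is moved stays moved. The work goes in short steps, Python scripts to look and compute and a shell command to move; the robot and the scene stay as the last step left them, time stands still between calls to the robot, and variables do not carry over. Pictures are saved under pics/ and viewed, about 8 in all and at most 12, crops included, and the job is handed in when it is done.

```bash
mkdir -p pics; cat > h.py <<'E'
import numpy as np, cv2
from workcell import get_obs, viewer, ctrl, masks_of
def cal(n):
    c=viewer.get_calibration(n); R=cv2.Rodrigues(np.array(c['rvec'],float))[0]
    return c,R,np.array(c['tvec'],float).ravel()
def ray(n,u,v):
    c,R,t=cal(n); x=(u-c['cx'])/c['fx']; y=(v-c['cy'])/c['fy']
    return -R.T@t, R.T@np.array([x,y,1.])
def pts(n,mask,d):
    c,R,t=cal(n); v,u=np.nonzero(mask&(d>0)); z=d[v,u]
    P=np.c_[(u-c['cx'])/c['fx']*z,(v-c['cy'])/c['fy']*z,z]
    return (P-t)@R
def save(n,im): cv2.imwrite('pics/'+n,im[:,:,::-1])
E
python3 - <<'E'
from h import *
np.set_printoptions(precision=1,suppress=True)
print(get_obs())
for n in('top','side'):
    im,d=viewer.get_image(n); save(n+'1.png',im)
    print(n,(-cal(n)[1].T@cal(n)[2]))
    for k in('optical_bench','filter_slide','lever_top','lens_holder','wash_bottle','tin_can','beaker'):
        for m in masks_of(n,k)[:1]:
            P=pts(n,m['pixels'],d)
            print(k,m['score'],m['location'],m['pixels'].sum(),np.percentile(P,[2,50,98],axis=0).tolist() if len(P) else '')
E
```

```text
{'t': 0.0, 'qpos': array([ 1.2,  0.4,  1.6, -0. ,  1.1, -0. ]), 'qvel': array([ 0., -0., -0.,  0., -0.,  0.]), 'joint_torque': array([  0. , -54.5, -27.4,   0.1,   0. ,  -0. ]), 'ee_pos': array([234.9, 578.6, 221.9]), 'orientation': array([ 2.6,  1.8, -0. ]), 'ft_force': array([-0. , -0.5, -0.9]), 'moment': array([-0. ,  0. ,  0.1]), 'width': 87.85498173840976}
top [ 502.3  -14.1 1205.6]
optical_bench 0.82 [315.7, 280.1] 7076 [[337.29858578547487, -76.13277004228019, 8.704774314815651], [521.1539689171484, 0.8878794626754402, 133.8766538127309], [801.1508588668293, 65.76458880279586, 165.30475397113824]]
filter_slide 0.74 [339.7, 254.9] 289 [[549.3218552363586, -106.3450658860183, 97.61350431198477], [560.413408903859, -48.92668317125604, 146.02307504218865], [572.0189423709539, 6.420740788697585, 178.60047731230188]]
lever_top 0.85 [342.2, 262.2] 212 [[549.9315321820131, -104.73335183844257, 18.157129639498027], [558.243514668603, -55.25186648331592, 146.308759551139], [569.0716179513726, -4.776640809557764, 178.42287677409666]]
lens_holder 0.6 [326.3, 191.3] 585 [[699.6045874398137
[... 1670 characters left out ...]
325904, 73.96913740393964, 140.82207897955547]]
wash_bottle 0.57 [216.8, 168.8] 1292 [[444.9061096599847, 416.55917615478654, 0.43293470833338304], [470.61219604739404, 429.04710481553536, 88.64192953687365], [508.59917529685123, 485.6636206594341, 168.99615262223153]]
tin_can 0.6 [250.6, 230.0] 748 [[418.85525627626157, 134.89645605131525, 66.4495782036782], [451.20988364055745, 158.87735220609318, 93.68110802460582], [490.88750677934576, 194.53162026562552, 118.22675848908307]]
beaker 0.89 [379.0, 310.1] 1211 [[577.167349502294, -198.50733825672293, 0.37520306364060313], [605.714748433237, -171.61428575590514, 54.91855511804688], [639.2126473710078, -135.79132236235435, 84.05337511497001]]
```

```bash
python3 - <<'E'
from h import *
np.set_printoptions(precision=1,suppress=True)
ims=[]
for n,(c,r) in(('top',(340,255)),('side',(340,255))):
    im,d=viewer.get_image(n)
    crop=im[r-100:r+100,c-133:c+133]; ims.append(cv2.resize(crop,None,fx=3,fy=3)[:300*2])
    # yellow pixels
    h=cv2.cvtColor(im,cv2.COLOR_RGB2HSV); y=(h[...,0]>20)&(h[...,0]<34)&(h[...,1]>120)&(h[...,2]>90)
    P=pts(n,y,d)
    sel=(P[:,2]>140)&(P[:,2]<190)&(abs(P[:,1]+50)<80)&(abs(P[:,0]-560)<60); P=P[sel]
    T=P[P[:,2]>172]
    print(n,len(P),len(T),P.min(0),P.max(0),T.mean(0),T.min(0),T.max(0))
    # rail direction: points z 36..44
    A=pts(n,np.ones(d.shape,bool),d); B=A[(abs(A[:,2]-40)<3)&(abs(A[:,1])<90)&(A[:,0]>590)&(A[:,0]<830)]
    ys=[(x,np.median(B[abs(B[:,0]-x)<8,1]),np.ptp(B[abs(B[:,0]-x)<8,1])) for x in range(600,830,20) if (abs(B[:,0]-x)<8).sum()>5]; print(np.array(ys))
    L=A[(abs(A[:,2]-164)<3)&(abs(A[:,1])<90)&(A[:,0]>280)&(A[:,0]<530)]
    print(cv2.minAreaRect(L[:,:2].astype(np.float32)))
    save(n+'c.png',ims[-1])
E
```

```text
top 71 68 [547.5 -57.5 163.7] [573.9 -44.5 180.4] [560.5 -51.4 175.4] [547.5 -57.5 172.5] [573.1 -44.5 180.4]
[[600.  -13.2  59.9]
 [620.  -13.4  60. ]
 [640.  -13.5  60.1]
 [660.  -13.7  60.2]
 [680.  -13.8  58. ]
 [700.   -7.9  60.3]
 [740.  -53.   14.6]
 [760.  -31.4  60.8]
 [780.  -32.8  60.8]
 [800.  -39.   58.5]
 [820.  -19.7  43.9]]
((400.1029052734375, 21.51032829284668), (48.726951599121094, 128.19419860839844), 81.3415756225586)
side 116 58 [544.8 -59.2 143.2] [572.2 -40.6 176.8] [558.8 -51.  174. ] [545.4 -59.2 172. ] [572.2 -40.6 176.8]
[[620.  -19.5  59.3]
 [640.  -14.4  58. ]
 [660.  -18.2  61.5]
 [680.  -22.8  61.3]
 [700.  -23.7  80.1]
 [720.  -63.3   7.2]
 [740.  -44.4  50.6]
 [760.  -36.3  60.6]
 [780.  -37.4  65.3]
 [800.  -40.4  63.7]
 [820.  -32.1  16.7]]
((397.7493591308594, 22.94098663330078), (44.95579147338867, 127.46998596191406), 79.9163818359375)
```

View pics/top1.png

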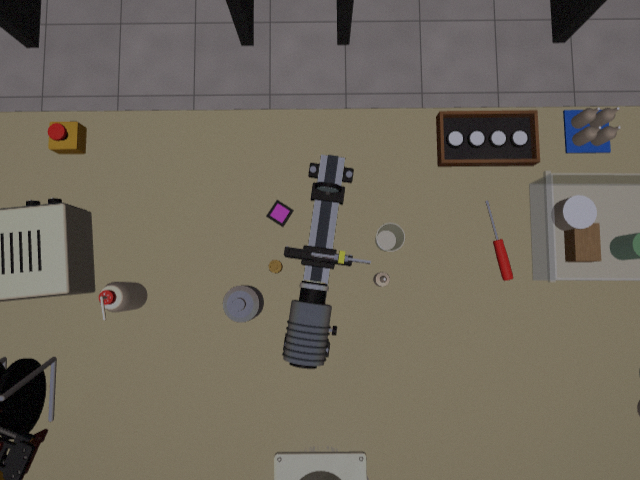

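View pics/sidec.png

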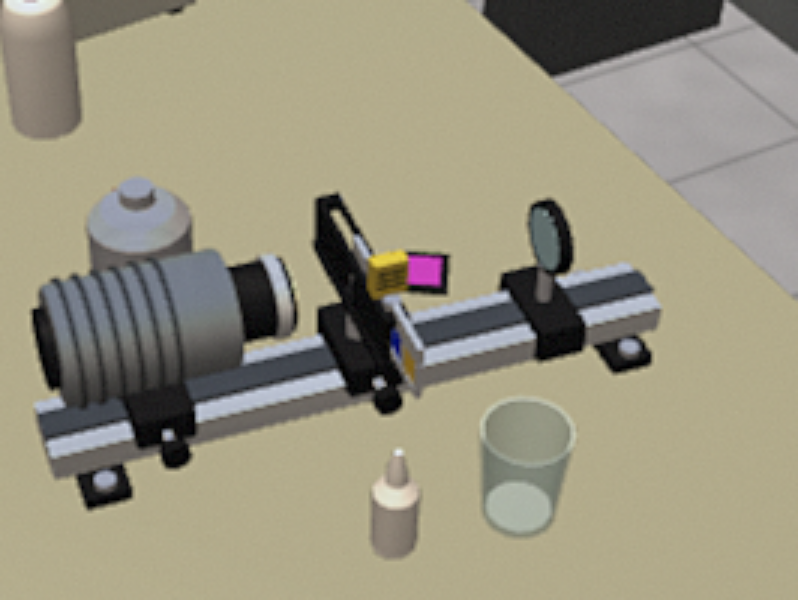

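The top view shows the rail running up the picture, yawed about -9°. The yellow lever is at (342,257), which is world (560,-51,176). Its -y side is to the right in the picture, with the beaker and dropper bottle standing low there. Next I lift, shut the jaws and cross over.

```bash
python3 -m inch '[{"tz":-4,"jaw":0},{"tz":-4,"jaw":0},{"tx":-4.3,"ty":4.45,"jaw":0},{"tx":-4.3,"ty":4.45,"jaw":0},{"tx":-4.3,"ty":4.45,"jaw":0},{"tx":-4.3,"ty":4.45,"jaw":0},{"tx":-4.3,"ty":4.45,"jaw":0},{"tx":-4.3,"ty":4.45,"jaw":0},{"tx":-4.3,"ty":4.45,"jaw":0},{"tx":-4.3,"ty":4.45,"jaw":0},{"tx":-4.3,"ty":4.45,"jaw":0},{"tx":-4.3,"ty":4.45,"jaw":0}]'
python3 -m inch '[{"az":10,"jaw":0},{"az":10,"jaw":0},{"az":10,"jaw":0},{"az":10,"jaw":0},{"az":10,"jaw":0},{"az":10,"jaw":0},{"az":10,"jaw":0},{"az":8,"jaw":0},{"jaw":0}]'
python3 - <<'E'
from h import *
from scipy.spatial.transform import Rotation as Ro
np.set_printoptions(precision=3,suppress=True)
o=get_obs(); print(o['ee_pos'],o['ft_force'],o['width']); M=Ro.from_rotvec(o['orientation']).as_matrix(); print(M)
b=np.radians(-9.3); by=np.array([-np.sin(b),np.cos(b),0])
g=np.array([559.7,-51.2,300])-41*by; print(g,M.T@(g-o['ee_pos']))
E
```

```text
[235.173 579.07  222.689] [ 1.182  0.019 -0.693] 87.96824532099599
[[ 0.376  0.927  0.   ]
 [ 0.927 -0.376  0.   ]
 [ 0.     0.    -1.   ]]
[553.074 -91.661 300.   ] [-501.819  546.917  -77.316]$[0]: bad value
$[0]: bad value
```

```bash
python3 -m inch '[{"tx":0,"ty":0,"tz":-4,"ax":0,"ay":0,"az":0,"jaw":0},{"tx":0,"ty":0,"tz":-4,"ax":0,"ay":0,"az":0,"jaw":0}]'
```

```text
t: 1.15
ee_pos: [235.0, 578.7, 303.2]
orientation: [2.605, 1.754, -0.002]
ft_force: [-0.6, 0.4, 0.3]
width: 71.2
```

```bash
python3 -m inch '[{"tx":-4.2,"ty":4.55,"tz":0,"ax":0,"ay":0,"az":0,"jaw":0},{"tx":-4.2,"ty":4.55,"tz":0,"ax":0,"ay":0,"az":0,"jaw":0},{"tx":-4.2,"ty":4.55,"tz":0,"ax":0,"ay":0,"az":0,"jaw":0},{"tx":-4.2,"ty":4.55,"tz":0,"ax":0,"ay":0,"az":0,"jaw":0},{"tx":-4.2,"ty":4.55,"tz":0,"ax":0,"ay":0,"az":0,"jaw":0},{"tx":-4.2,"ty":4.55,"tz":0,"ax":0,"ay":0,"az":0,"jaw":0},{"tx":-4.2,"ty":4.55,"tz":0,"ax":0,"ay":0,"az":0,"jaw":0},{"tx":-4.2,"ty":4.55,"tz":0,"ax":0,"ay":0,"az":0,"jaw":0},{"tx":-4.2,"ty":4.55,"tz":0,"ax":0,"ay":0,"az":0,"jaw":0},{"tx":-4.2,"ty":4.55,"tz":0,"ax":0,"ay":0,"az":0,"jaw":0},{"tx":-4.2,"ty":4.55,"tz":0,"ax":0,"ay":0,"az":0,"jaw":0},{"tx":-4.2,"ty":4.55,"tz":0,"ax":0,"ay":0,"az":0,"jaw":0}]'
python3 -m inch '[{"tx":0,"ty":0,"tz":0,"ax":0,"ay":0,"az":10,"jaw":0},{"tx":0,"ty":0,"tz":0,"ax":0,"ay":0,"az":10,"jaw":0},{"tx":0,"ty":0,"tz":0,"ax":0,"ay":0,"az":10,"jaw":0},{"tx":0,"ty":0,"tz":0,"ax":0,"ay":0,"az":10,"jaw":0},{"tx":0,"ty":0,"tz":0,"ax":0,"ay":0,"az":10,"jaw":0},{"tx":0,"ty":0,"tz":0,"ax":0,"ay":0,"az":10,"jaw":0},{"tx":0,"ty":0,"tz":0,"ax":0,"ay":0,"az":10,"jaw":0},{"tx":0,"ty":0,"tz":0,"ax":0,"ay":0,"az":7,"jaw":0},{"tx":0,"ty":0,"tz":0,"ax":0,"ay":0,"az":0,"jaw":0}]'
python3 - <<'E'
from h import *
from scipy.spatial.transform import Rotation as Ro
np.set_printoptions(precision=3,suppress=True)
o=get_obs(); print(o['ee_pos'],o['ft_force'],o['width']); M=Ro.from_rotvec(o['orientation']).as_matrix(); print(M)
b=np.radians(-9.3); by=np.array([-np.sin(b),np.cos(b),0])
g=np.array([559.7,-51.2,300])-41*by; print(g,M.T@(g-o['ee_pos']))
im,d=viewer.get_image('wrist'); save('w1.png',im)
c,R,t=cal('wrist')
def proj(p):
    q=R@np.array(p)+t; th=np.arctan2(np.hypot(q[0],q[1]),q[2]); a=np.arctan2(q[1],q[0]); return c['cx']+c['fx']*th*np.cos(a),c['cy']+c['fy']*th*np.sin(a)
print(proj([559.7,-51.2,176]))
E
```

```text
t: 2.65
ee_pos: [552.0, -95.5, 302.9]
orientation: [2.606, 1.754, 0.001]
ft_force: [0.3, 1.2, -1.2]
width: 0.7
t: 3.78
ee_pos: [551.3, -93.3, 302.7]
orientation: [-3.132, 0.248, -0.0]
ft_force: [-0.3, 0.7, 0.6]
width: 0.7
[551.349 -93.341 302.719] [-0.296  0.743  0.564] 0.7241743504580906
[[ 0.988 -0.157  0.   ]
 [-0.157 -0.988 -0.   ]
 [ 0.    -0.    -1.   ]]
[553.074 -91.661 300.   ] [ 1.44  -1.93   2.719]
(np.float64(320.7711227073627), np.float64(182.85097252704256))
```

View pics/w1.png

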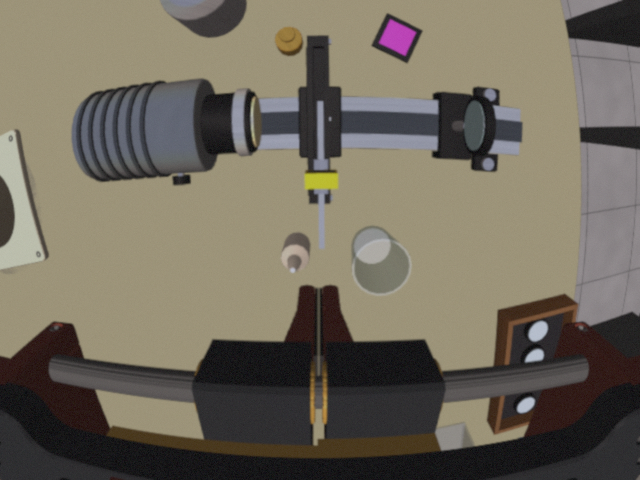

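The wrist view shows the lever at (321,180), within 3 px of where it projects, and the tool squared to the bench. I descend to z≈161 with about 27 mm of clearance, then close in.

```bash
python3 -m inch '[{"tx":0.15,"ty":0,"tz":4.0,"ax":0,"ay":0,"az":0,"jaw":0},{"tx":0,"ty":0,"tz":4.0,"ax":0,"ay":0,"az":0,"jaw":0},{"tx":0,"ty":0,"tz":4.0,"ax":0,"ay":0,"az":0,"jaw":0},{"tx":0,"ty":0,"tz":2.1,"ax":0,"ay":0,"az":0,"jaw":0},{"tx":0,"ty":0,"tz":0,"ax":0,"ay":0,"az":0,"jaw":0},{"tx":0,"ty":0,"tz":0,"ax":0,"ay":0,"az":0,"jaw":0}]'
python3 -m inch '[{"tx":0,"ty":-0.5,"tz":0,"ax":0,"ay":0,"az":0,"jaw":0},{"tx":0,"ty":-0.5,"tz":0,"ax":0,"ay":0,"az":0,"jaw":0},{"tx":0,"ty":-0.5,"tz":0,"ax":0,"ay":0,"az":0,"jaw":0},{"tx":0,"ty":-0.3,"tz":0,"ax":0,"ay":0,"az":0,"jaw":0},{"tx":0,"ty":0,"tz":0,"ax":0,"ay":0,"az":0,"jaw":0}]'
python3 -m inch '[{"tx":0,"ty":-0.2,"tz":0,"ax":0,"ay":0,"az":0,"jaw":0},{"tx":0,"ty":-0.2,"tz":0,"ax":0,"ay":0,"az":0,"jaw":0},{"tx":0,"ty":0,"tz":0,"ax":0,"ay":0,"az":0,"jaw":0}]'
cat > s.py <<'E'
from h import *
from scipy.spatial.transform import Rotation as Ro
def slide(tag=None):
    o=get_obs(); b=np.radians(-9.2); by=np.array([-np.sin(b),np.cos(b),0])
    print('t',round(o['t'],2),'tcp along y rel. lever home',round(float((o['ee_pos']-[559.7,-51.2,0])@by),1),'F_y',round(float(o['ft_force']@by),2),'z',o['ee_pos'][2])
    for n in('top','side'):
        im,d=viewer.get_image(n); h=cv2.cvtColor(im,cv2.COLOR_RGB2HSV)
        y=(h[...,0]>20)&(h[...,0]<34)&(h[...,1]>120)&(h[...,2]>90)
        P=pts(n,y,d); P=P[(P[:,2]>150)&(P[:,2]<185)&(abs(P[:,1])<90)&(abs(P[:,0]-565)<40)]
        if len(P): 
            s=(P-[559.7,-51.2,0])@by; print(n,len(P),'lever y range',np.percentile(s,[3,50,97]).round(1))
slide()
E
python3 s.py
```

```text
t: 4.58
ee_pos: [553.6, -93.7, 162.6]
orientation: [3.132, -0.248, 0.002]
ft_force: [-0.1, 0.5, -0.4]
width: 0.6
t: 5.2
ee_pos: [555.7, -75.5, 161.7]
orientation: [3.132, -0.249, 0.0]
ft_force: [-0.3, 0.4, -0.1]
width: 0.8
t: 5.58
ee_pos: [556.3, -71.8, 161.6]
orientation: [-3.132, 0.249, 0.0]
ft_force: [-1.0, -0.1, -0.6]
width: 0.2
t 5.58 tcp along y rel. lever home -20.9 F_y -0.31 z 161.6463344236324
side 48 lever y range [-10.6  -2.3   7.4]
```

```bash
for i in 1; do python3 -m inch '[{"tx":0,"ty":-0.2,"tz":0,"ax":0,"ay":0,"az":0,"jaw":0},{"tx":0,"ty":0,"tz":0,"ax":0,"ay":0,"az":0,"jaw":0}]'
python3 -m inch '[{"tx":0,"ty":-0.15,"tz":0,"ax":0,"ay":0,"az":0,"jaw":0},{"tx":0,"ty":0,"tz":0,"ax":0,"ay":0,"az":0,"jaw":0}]'
python3 -m inch '[{"tx":0,"ty":-0.15,"tz":0,"ax":0,"ay":0,"az":0,"jaw":0},{"tx":0,"ty":0,"tz":0,"ax":0,"ay":0,"az":0,"jaw":0}]'
python3 -m inch '[{"tx":0,"ty":-0.15,"tz":0,"ax":0,"ay":0,"az":0,"jaw":0},{"tx":0,"ty":0,"tz":0,"ax":0,"ay":0,"az":0,"jaw":0}]'
done | egrep 'pos|force'
```

```text
ee_pos: [556.7, -69.8, 161.7]
ft_force: [-0.6, -0.6, -0.4]
ee_pos: [556.9, -68.3, 161.7]
ft_force: [0.1, -0.5, 0.3]
ee_pos: [557.1, -66.9, 161.7]
ft_force: [0.6, 0.1, 0.5]
ee_pos: [557.3, -65.6, 161.7]
ft_force: [0.0, -2.6, 0.1]
```

```bash
(python3 -m inch '[{"tx":0,"ty":-0.2,"tz":0,"ax":0,"ay":0,"az":0,"jaw":0},{"tx":0,"ty":0,"tz":0,"ax":0,"ay":0,"az":0,"jaw":0}]'
python3 -m inch '[{"tx":0,"ty":-0.2,"tz":0,"ax":0,"ay":0,"az":0,"jaw":0},{"tx":0,"ty":0,"tz":0,"ax":0,"ay":0,"az":0,"jaw":0}]'
python3 -m inch '[{"tx":0,"ty":-0.2,"tz":0,"ax":0,"ay":0,"az":0,"jaw":0},{"tx":0,"ty":0,"tz":0,"ax":0,"ay":0,"az":0,"jaw":0}]'
python3 -m inch '[{"tx":0,"ty":-0.2,"tz":0,"ax":0,"ay":0,"az":0,"jaw":0},{"tx":0,"ty":0,"tz":0,"ax":0,"ay":0,"az":0,"jaw":0}]'
python3 -m inch '[{"tx":0,"ty":-0.15,"tz":0,"ax":0,"ay":0,"az":0,"jaw":0},{"tx":0,"ty":0,"tz":0,"ax":0,"ay":0,"az":0,"jaw":0}]'
) | egrep 'pos|force'; python3 s.py
```

```text
ee_pos: [557.6, -63.7, 161.7]
ft_force: [-1.0, -4.7, -0.3]
ee_pos: [557.9, -61.8, 161.7]
ft_force: [-1.6, -5.0, 0.1]
ee_pos: [558.2, -59.9, 161.7]
ft_force: [-2.0, -5.2, 1.0]
ee_pos: [558.5, -57.7, 161.7]
ft_force: [-1.0, -5.2, 1.2]
ee_pos: [558.8, -55.7, 161.7]
ft_force: [-0.1, -2.5, 1.2]
t 7.92 tcp along y rel. lever home -4.6 F_y -2.51 z 161.6557086581223
side 42 lever y range [ 2.8  8.3 17.9]
```

```bash
(python3 -m inch '[{"tx":0,"ty":-0.1,"tz":0,"ax":0,"ay":0,"az":0,"jaw":0},{"tx":0,"ty":0,"tz":0,"ax":0,"ay":0,"az":0,"jaw":0}]'
python3 -m inch '[{"tx":0,"ty":-0.1,"tz":0,"ax":0,"ay":0,"az":0,"jaw":0},{"tx":0,"ty":0,"tz":0,"ax":0,"ay":0,"az":0,"jaw":0},{"tx":0,"ty":0,"tz":0,"ax":0,"ay":0,"az":0,"jaw":0}]'
) | egrep 'pos|force'; python3 s.py
```

```text
ee_pos: [559.2, -54.7, 161.7]
ft_force: [0.4, -0.1, 0.2]
ee_pos: [559.3, -54.0, 161.7]
ft_force: [0.0, 0.4, 0.7]
t 8.65 tcp along y rel. lever home -2.9 F_y 0.43 z 161.70924284029192
side 52 lever y range [17.  22.9 31.2]
```

First click felt: the force fell from 5 N to 0, and the lever now reads about 24 mm. On to the second.

```bash
(python3 -m inch '[{"tx":0,"ty":-0.5,"tz":0,"ax":0,"ay":0,"az":0,"jaw":0},{"tx":0,"ty":-0.5,"tz":0,"ax":0,"ay":0,"az":0,"jaw":0},{"tx":0,"ty":0,"tz":0,"ax":0,"ay":0,"az":0,"jaw":0}]'
python3 -m inch '[{"tx":0,"ty":-0.2,"tz":0,"ax":0,"ay":0,"az":0,"jaw":0},{"tx":0,"ty":0,"tz":0,"ax":0,"ay":0,"az":0,"jaw":0}]'
python3 -m inch '[{"tx":0,"ty":-0.2,"tz":0,"ax":0,"ay":0,"az":0,"jaw":0},{"tx":0,"ty":0,"tz":0,"ax":0,"ay":0,"az":0,"jaw":0}]'
python3 -m inch '[{"tx":0,"ty":-0.2,"tz":0,"ax":0,"ay":0,"az":0,"jaw":0},{"tx":0,"ty":0,"tz":0,"ax":0,"ay":0,"az":0,"jaw":0}]'
python3 -m inch '[{"tx":0,"ty":-0.2,"tz":0,"ax":0,"ay":0,"az":0,"jaw":0},{"tx":0,"ty":0,"tz":0,"ax":0,"ay":0,"az":0,"jaw":0}]'
python3 -m inch '[{"tx":0,"ty":-0.2,"tz":0,"ax":0,"ay":0,"az":0,"jaw":0},{"tx":0,"ty":0,"tz":0,"ax":0,"ay":0,"az":0,"jaw":0}]'
) | egrep 'pos|force'; python3 s.py
```

```text
ee_pos: [560.9, -43.7, 161.7]
ft_force: [-0.3, -0.4, 0.1]
ee_pos: [561.1, -42.2, 161.7]
ft_force: [0.9, 0.7, 0.7]
ee_pos: [561.3, -40.5, 161.7]
ft_force: [0.0, -2.9, 0.1]
ee_pos: [561.6, -38.6, 161.7]
ft_force: [-0.9, -4.9, 1.1]
ee_pos: [561.9, -36.7, 161.7]
ft_force: [-0.6, -5.7, 0.8]
ee_pos: [562.2, -34.7, 161.7]
ft_force: [-0.3, -6.0, 1.0]
t 10.38 tcp along y rel. lever home 16.7 F_y -6.0 z 161.6698983889774
side 41 lever y range [22.9 29.2 40. ]
```

```bash
(python3 -m inch '[{"tx":0,"ty":-0.2,"tz":0,"ax":0,"ay":0,"az":0,"jaw":0},{"tx":0,"ty":0,"tz":0,"ax":0,"ay":0,"az":0,"jaw":0}]'
python3 -m inch '[{"tx":0,"ty":-0.15,"tz":0,"ax":0,"ay":0,"az":0,"jaw":0},{"tx":0,"ty":0,"tz":0,"ax":0,"ay":0,"az":0,"jaw":0}]'
python3 -m inch '[{"tx":0,"ty":-0.1,"tz":0,"ax":0,"ay":0,"az":0,"jaw":0},{"tx":0,"ty":0,"tz":0,"ax":0,"ay":0,"az":0,"jaw":0}]'
) | egrep 'pos|force'; python3 s.py
```

```text
ee_pos: [562.5, -32.4, 161.7]
ft_force: [-1.5, -3.6, 1.0]
ee_pos: [562.9, -30.4, 161.6]
ft_force: [-0.7, -0.4, 0.8]
ee_pos: [563.3, -29.5, 161.7]
ft_force: [0.5, -0.4, 0.5]
t 11.22 tcp along y rel. lever home 22.0 F_y -0.35 z 161.70681495867288
side 56 lever y range [42.6 46.9 56.2]
```

Second click: the force peaked at 6 N and then dropped, and the lever reads about 49 mm. Now the third.

```bash
(python3 -m inch '[{"tx":0,"ty":-0.5,"tz":0,"ax":0,"ay":0,"az":0,"jaw":0},{"tx":0,"ty":-0.5,"tz":0,"ax":0,"ay":0,"az":0,"jaw":0},{"tx":0,"ty":0,"tz":0,"ax":0,"ay":0,"az":0,"jaw":0}]'
python3 -m inch '[{"tx":0,"ty":-0.2,"tz":0,"ax":0,"ay":0,"az":0,"jaw":0},{"tx":0,"ty":0,"tz":0,"ax":0,"ay":0,"az":0,"jaw":0}]'
python3 -m inch '[{"tx":0,"ty":-0.2,"tz":0,"ax":0,"ay":0,"az":0,"jaw":0},{"tx":0,"ty":0,"tz":0,"ax":0,"ay":0,"az":0,"jaw":0}]'
python3 -m inch '[{"tx":0,"ty":-0.2,"tz":0,"ax":0,"ay":0,"az":0,"jaw":0},{"tx":0,"ty":0,"tz":0,"ax":0,"ay":0,"az":0,"jaw":0}]'
python3 -m inch '[{"tx":0,"ty":-0.2,"tz":0,"ax":0,"ay":0,"az":0,"jaw":0},{"tx":0,"ty":0,"tz":0,"ax":0,"ay":0,"az":0,"jaw":0}]'
python3 -m inch '[{"tx":0,"ty":-0.2,"tz":0,"ax":0,"ay":0,"az":0,"jaw":0},{"tx":0,"ty":0,"tz":0,"ax":0,"ay":0,"az":0,"jaw":0}]'
) | egrep 'pos|force'; python3 s.py
```

```text
ee_pos: [564.7, -19.5, 161.7]
ft_force: [-0.2, -0.7, 0.4]
ee_pos: [565.0, -18.0, 161.7]
ft_force: [0.6, 0.0, 0.0]
ee_pos: [565.2, -16.3, 161.7]
ft_force: [-0.5, -1.7, -0.3]
ee_pos: [565.5, -14.4, 161.7]
ft_force: [-1.7, -5.0, -0.2]
ee_pos: [565.8, -12.5, 161.7]
ft_force: [-1.0, -4.2, 2.0]
ee_pos: [566.1, -10.6, 161.7]
ft_force: [-1.0, -6.4, 0.0]
t 12.95 tcp along y rel. lever home 41.1 F_y -6.5 z 161.67971110684044
side 43 lever y range [48.3 53.7 62.2]
```

```bash
(python3 -m inch '[{"tx":0,"ty":-0.15,"tz":0,"ax":0,"ay":0,"az":0,"jaw":0},{"tx":0,"ty":0,"tz":0,"ax":0,"ay":0,"az":0,"jaw":0}]'
python3 -m inch '[{"tx":0,"ty":-0.15,"tz":0,"ax":0,"ay":0,"az":0,"jaw":0},{"tx":0,"ty":0,"tz":0,"ax":0,"ay":0,"az":0,"jaw":0}]'
python3 -m inch '[{"tx":0,"ty":-0.1,"tz":0,"ax":0,"ay":0,"az":0,"jaw":0},{"tx":0,"ty":0,"tz":0,"ax":0,"ay":0,"az":0,"jaw":0}]'
) | egrep 'pos|force'; python3 s.py
```

```text
ee_pos: [566.3, -9.0, 161.7]
ft_force: [-1.2, -4.8, 1.3]
ee_pos: [566.6, -7.2, 161.7]
ft_force: [-1.1, -3.0, 0.7]
ee_pos: [566.8, -5.8, 161.6]
ft_force: [-0.9, -0.1, 0.5]
t 13.8 tcp along y rel. lever home 45.9 F_y -0.22 z 161.64216770941735
side 41 lever y range [51.1 58.6 70.5]
```

```bash
python3 -m inch '[{"tx":0,"ty":-0.05,"tz":0,"ax":0,"ay":0,"az":0,"jaw":0},{"tx":0,"ty":0,"tz":0,"ax":0,"ay":0,"az":0,"jaw":0},{"tx":0,"ty":0,"tz":0,"ax":0,"ay":0,"az":0,"jaw":0}]'| egrep 'pos|force'; python3 s.py
```

```text
ee_pos: [567.1, -5.6, 161.7]
ft_force: [0.4, -0.7, 0.1]
t 14.28 tcp along y rel. lever home 46.2 F_y -0.59 z 161.72732206448595
side 42 lever y range [55.3 58.2 69.8]
```

```bash
python3 -m inch '[{"tx":0,"ty":-0.05,"tz":0,"ax":0,"ay":0,"az":0,"jaw":0},{"tx":0,"ty":0,"tz":0,"ax":0,"ay":0,"az":0,"jaw":0},{"tx":0,"ty":0,"tz":0,"ax":0,"ay":0,"az":0,"jaw":0}]'| egrep 'pos|force'; python3 s.py
```

```text
ee_pos: [567.0, -5.2, 161.7]
ft_force: [-0.2, 0.0, 0.4]
t 14.75 tcp along y rel. lever home 46.6 F_y 0.01 z 161.68905582212895
side 45 lever y range [54.2 59.  68.8]
```

```bash
python3 -m inch '[{"tx":0,"ty":-0.05,"tz":0,"ax":0,"ay":0,"az":0,"jaw":0},{"tx":0,"ty":0,"tz":0,"ax":0,"ay":0,"az":0,"jaw":0},{"tx":0,"ty":0,"tz":0,"ax":0,"ay":0,"az":0,"jaw":0}]'| egrep 'pos|force'; python3 s.py
```

```text
ee_pos: [567.1, -4.7, 161.7]
ft_force: [-0.6, -0.6, 0.4]
t 15.22 tcp along y rel. lever home 47.1 F_y -0.7 z 161.67947962881237
side 47 lever y range [65.  71.5 81.9]
```

Third click: the lever's median reading is 71.5, against 22.9 and 46.9 at the first two. I back off, lift away and check.

```bash
python3 -m inch '[{"tx":0,"ty":0.5,"tz":0,"ax":0,"ay":0,"az":0,"jaw":0},{"tx":0,"ty":1,"tz":0,"ax":0,"ay":0,"az":0,"jaw":0},{"tx":0,"ty":1,"tz":0,"ax":0,"ay":0,"az":0,"jaw":0},{"tx":0,"ty":0,"tz":-4,"ax":0,"ay":0,"az":0,"jaw":0},{"tx":0,"ty":0,"tz":-5,"ax":0,"ay":0,"az":0,"jaw":0},{"tx":0,"ty":0,"tz":-5,"ax":0,"ay":0,"az":0,"jaw":0},{"tx":0,"ty":5,"tz":0,"ax":0,"ay":0,"az":0,"jaw":0},{"tx":0,"ty":6,"tz":0,"ax":0,"ay":0,"az":0,"jaw":0},{"tx":0,"ty":6,"tz":0,"ax":0,"ay":0,"az":0,"jaw":0},{"tx":0,"ty":6,"tz":0,"ax":0,"ay":0,"az":0,"jaw":0},{"tx":0,"ty":0,"tz":0,"ax":0,"ay":0,"az":0,"jaw":0},{"tx":0,"ty":0,"tz":0,"ax":0,"ay":0,"az":0,"jaw":0}]'; python3 s.py
python3 - <<'E'
from h import *
im,d=viewer.get_image('top'); a=cv2.resize(im[140:380,190:450],None,fx=2.2,fy=2.2); save('end.png',a)
E
```

```text
t: 16.82
ee_pos: [526.3, -256.7, 301.5]
orientation: [-3.131, 0.251, 0.001]
ft_force: [0.1, 0.7, -0.1]
width: 0.6
t 16.82 tcp along y rel. lever home -208.2 F_y 0.72 z 301.4782672841881
top 71 lever y range [69.4 75.2 80.6]
side 99 lever y range [66.6 72.4 83. ]
```

View pics/end.png

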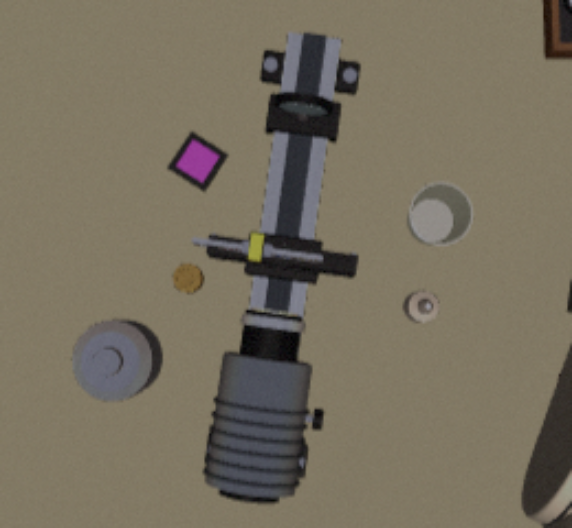

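The top view shows the lever at (257,247) in the crop, 75 mm from home. The bystanders stand where they did, and the hand is well clear. I hand in.

```bash
python3 -c "
from workcell import ctrl; print(ctrl.close_job())"
```

```text
the job is handed in; nothing more can be done
None
```

The slide is seated in the third click, with the hand away and the job handed in (no verdict is reported).

With the jaws shut, I pushed only the home (-y) side of the yellow lever. I counted three clicks, each a rise to 5–6.5 N followed by a drop to zero. The lever's position was checked by camera after each one.

**Last checks, with the hand withdrawn:**
- **Slide position:** the top camera puts the lever 75.2 mm from home. The side camera reads 72.4 mm, but it had also read 2–3 mm low at the first two clicks.
- **Bystanders:** the five near the bench that I could compare by eye in the final top picture (lens holder, spare filter, brass weight, beaker and tin can), and the dropper bottle, look unmoved. I did not measure them. The wash bottle and screwdriver were outside that crop; the hand passed near the wash bottle only at about 300 mm height.
- **Contact and time:** the wrist force was near zero at about 17 s of the 51 s allowed.

**Two small hitches:** my first two move commands were refused because I had left out some of the row values. At the third click the slide also hung just short of half-way, so I nudged it on in three 0.5 mm steps until it jumped. Neither caused an overrun.

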